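Put the bench tools away on their shadow tiles

TASK

Tidy the joiner's bench: put the block plane, the tape measure, the roll of green tape and the try square away, each lying flat on the dark foam tile that shows its own yellow shape, placed squarely on that shape and turned the same way as it. Let go of them all, and leave the mallet and the glue bottle where they are.

Things in the scene. Friction and masses are not known exactly. Their poses are not given: they have to be found in the camera images.
- plane: Small block plane (sizes in mm): dark steel body 130 long (x, its low toe rounded) x 44 wide (y) with straight parallel sides 28 high from x = -45 to +63, brass cap up to 41 high in the middle, round wooden knob (40 high) at its front (+x). Origin on the underside, midway between the sides, 20 behind the middle of the length: body reaches from x = -45 to +85. Grip it across its 44 mm width (along y) at the origin. About 0.42 kg.
- measure: Tape measure lying flat (mm): black case 68 long (x) x 58 wide (y) x 34 high with a red disc on top, round at the back (x = -34), square at the front (x = +34), small steel hook to x = +40 at y = -14. Origin on the underside, midway across the case. Grip it across its 58 mm width (along y) at the origin. About 0.2 kg.
- roll: Roll of green tape lying flat (mm): ring of 60 outer and 37 inner diameter, 24 high. Origin at the middle of its underside. Grip it across its outside. About 0.06 kg.
- square: Small try square lying flat (mm): dark wooden stock 100 long (x), 18 wide (y), 22 high, with a steel blade 28 wide and 4 thick lying on the bench that leaves the stock's front end at right angles towards +y. Origin on the underside of the stock, on its centre line: stock spans x = -40 to +60, y = -9 to +9; blade spans x = 32 to 60, y = 8 to 80. Grip the stock across its 18 mm width (along y) at the origin. About 0.14 kg.
- tile_plane: Fixed charcoal foam tile, 150 x 100 mm (x, y) and 10 mm thick, flat on top (nothing to drop into), origin at the middle of its underside, z up. On it, in flat yellow, the plane's shape: a long bar 136 x 50 along x, rounded at the front (+x). The plane fits it when its origin is above tile x = -20, y = 0 mm, its x along the tile's x (knob at the rounded end).
- tile_measure: Fixed charcoal foam tile, 150 x 100 mm (x, y) and 10 mm thick, flat on top (nothing to drop into), origin at the middle of its underside, z up. On it, in flat yellow, the tape measure's shape: a D 74 x 64, round at the back (-x), square with a small tab at the front (+x). The measure fits it when its origin is above tile x = -20, y = 0 mm, its x along the tile's x (hook over the tab).
- tile_roll: Fixed charcoal foam tile, 150 x 100 mm (x, y) and 10 mm thick, flat on top (nothing to drop into), origin at the middle of its underside, z up. On it, in flat yellow, the tape roll's shape: a ring of 66 mm diameter round the tile's middle. The roll fits it when its origin is above the tile's origin; its turn does not matter.
- tile_square: Fixed charcoal foam tile, 150 x 100 mm (x, y) and 10 mm thick, flat on top (nothing to drop into), origin at the middle of its underside, z up. On it, in flat yellow, the try square's L shape: a bar 106 x 24 along x and a bar 34 wide towards +y at its front end. The square fits it when its origin is above tile x = -10, y = -33 mm, its x along the tile's x.
- mallet: Bystander: loose wooden joiner's mallet lying on the bench (mm) at the robot's left, head 75 x 120 x 62 high, handle 265 along +x from the head's middle, 26 wide. Origin at the middle of the head's underside. Not to be moved.
- glue: Bystander: loose white glue bottle with an orange cap standing on the bench (mm) at the robot's right, 58 diameter, 150 high. Origin at the middle of its underside. Not to be moved or knocked over.
Mind the look-alikes: they are no part of the job. Of the things that look like the roll, the smallest one is meant.

How it is judged:
By the outcome, as a careful person would: the job done as asked, in the order asked, and still so for the second after the job is handed in, with the robot touching nothing.
It also fails if it takes over 112 s, if anything falls off the work surface, if the arm or the gripper's body presses on something with over 40 N, if the wrist force passes 120 N, or if a joint passes its speed limit or range.

ROBOT

A 7-joint arm with a two-finger parallel gripper is mounted at the origin on the work surface. World frame = base frame: x ahead of the robot, y to its left, z up, the work surface at z = 0. Lengths are in m, angles in degrees, forces in N, time in s.
With the tool pointing down it reaches from about 0.425 to 0.875 m from the base axis. Payload 4.7 kg.
Tool frame: the origin (TCP) lies midway between the tips of the shut fingers; the grasp point (between the pads) lies env.grip_point_offset behind it (env.grip_point_offset is the distance from the TCP to the grasp point, in m); z points along the fingers, y is the line along which they close (so a half turn about z gives the same grasp; the last joint's range is limited). The gripper opens to 87 mm and grips with 3 to 60 N. Pads are 19 mm wide; open, the fingers measure 117 mm over their backs; the gripper's body (75 mm by 190 mm) begins 51 mm behind the grasp point.
Start: joints at [74.032, 18.392, -4.016, 83.108, 1.295, 78.541, -3.26], TCP at [0.188, -0.622, 0.183] pointing down, gripper open.
Joint ranges: [-163.93, 163.93], [-17.29, 119.83], [-79.2, 71.16], [3.27, 140.29], [-89.18, 269.18], [5.43, 117.66], [-154.24, 154.24]. Speed limits (degrees/s): [147.25, 147.25, 180, 180, 180, 180, 180].

INTERFACE

Orientations are given as [roll, pitch, yaw] about the fixed x, y, z axes, in that order (R = Rz(yaw) Ry(pitch) Rx(roll)).
In Python, from cell import env gives the robot as it stands.
- The arm moves only by the shell command python3 -m creep 'ROWS' [FORCE]. ROWS is a JSON object of lists of equal length, an entry for each row: "translation": the shift along the tool's x, y, z in units of 0.08 m (1.0 is 0.08 m), a list of three; "turn": the turn, a rotation vector about the tool's x, y, z in units of 180 degrees (1.0 is 180 degrees), a list of three; "grip": the opening, from 0 (shut) to 1 (fully open). In form: {"translation": [[x, y, z], ...], "turn": [[ax, ay, az], ...], "grip": [grip, ...]}. A call has 1 to 5 rows; each row shifts and turns the commanded pose from where the row before left it, along the tool's axes as they then stand; what a row does not reach is not made up. A row lasts 1/8 s, in which the tool goes at most 62.5 mm and 10.7 degrees, less where a joint would pass 70% of its speed; a pose out of reach is approached as far as the arm can. A call with a number of a shift or a turn outside -1 to 1 is refused whole. A call with a gripper value outside its range is refused whole. The fingers move at their own pace and stop on an object; FORCE is the grip in N (left out, the last holds). Time passes only in rows, so rows that do not move let the fingers close. It gives the time, the measured TCP pose, the force, the opening and the grip force at its end, in the units of the state.
- env.get_obs(): the state, without advancing time (a new reading comes with each control period).
- env.read_camera(name): name is "side" or "top"; returns a dict with "frame" (400x640x3 uint8, red, green, blue), "z_map" (400x640 float32, m along the optical axis (not along the pixel's ray), 0 where there is no reading), "K" (3x3 intrinsics, pixels), "D" ([k1, k2, p1, p2, k3] as OpenCV has them; the pictures are not rectified), "rvec" (rotation vector, rad) and "tvec" (3), from world to camera coordinates, as OpenCV has them. Camera axes: x right, y down, z forward; pixel columns grow to the right and rows downward; lengths in m; the calibration is good to about 2 mm. A picture is of the moment at which its call begins.
- env.sign_off(): hands the job in; it is judged then, once.
The state is a dict: "time_s": time; "qpos": joint angles; "joint_velocities": joint speeds; "effort": joint torques, N m; "tool_pos": TCP position; "tool_rot": TCP orientation; "force": force on the tool from outside, world axes, zero at the start; "wrist_torque": the same for the moment, N m; "grip_width": finger opening in m; "grasp_force": force on a finger pad.
Only numpy, scipy, OpenCV 4.12 (cv2) and the standard library are available. Lean on these libraries where they do the work, as an engineer would, in place of code of your own. Each camera call takes 0.05 s, during which the arm holds its last target. There are 200 camera calls.

## Working session

There is one attempt and no reset: what is moved stays moved. The work goes in short steps, Python scripts to look and compute and a shell command to move; the robot and the scene stay as the last step left them, time stands still between calls to the robot, and variables do not carry over. Pictures are saved under pics/ and viewed, at most 14 in all, crops included, and the job is handed in when it is done.

```bash
ls; mkdir -p pics
python3 - <<'E'
from cell import env
import cv2
o=env.get_obs(); print(o, env.grip_point_offset)
for n in("top","side"):
    c=env.read_camera(n); cv2.imwrite(f"pics/{n}0.png",c["frame"][:,:,::-1]); print(n,c["K"],c["D"],c["rvec"],c["tvec"])
E
```

```text
pics
{'time_s': 0.0, 'qpos': array([74.03288606, 18.43844462, -4.0149761 , 83.17647662,  1.29453159,
       78.54071265, -3.25957458]), 'joint_velocities': array([-0.03681497,  0.02532469,  0.03676165, -0.01035726, -0.02613784,
        0.05176659,  0.00389802]), 'effort': array([-1.53715973e-04, -4.91290390e+01, -4.04249439e-01, -3.12525201e+01,
       -6.41333009e-02,  4.38219379e-02,  1.74181118e-04]), 'tool_pos': array([ 0.18735764, -0.62174149,  0.18225469]), 'tool_rot': array([-1.79889583e+02,  5.56681613e-03,  1.67767086e+01]), 'force': array([ 0.24405932, -0.04368465,  0.065402  ]), 'wrist_torque': array([-0.0235799 ,  0.02391355, -0.01299186]), 'grasp_force': 0.0, 'grip_width': 0.08671476944856163} 0.0187
top [[404.30421255   0.         318.93398086]
 [  0.         404.30421255 208.74093086]
 [  0.           0.           1.        ]] [-0.0292356  0.         0.         0.         0.       ] [ 2.18030749 -2.23898365  0.06587242] [0.00830368 0.49606405 1.40992703]
side [[362.31032501   0.         325.0674102 ]
 [  0.         362.31032501 203.10445896]
 [  0.           0.           1.        ]] [-0.00335215  0.          0.          0.          0.        ] [ 2.45517441 -0.0258009   0.02430221] [-0.49540621  0.02100328  1.12968368]
```

View pics/top0.png

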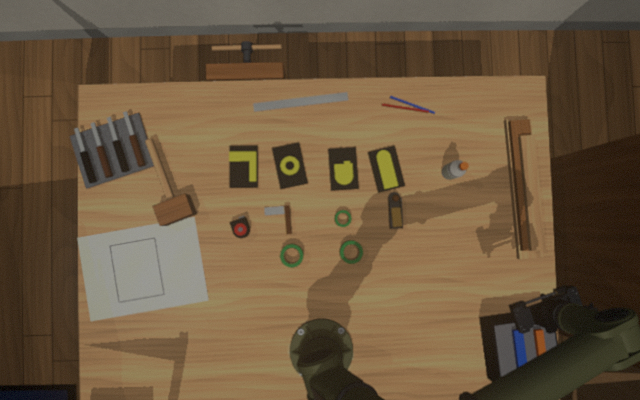

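View pics/side0.png

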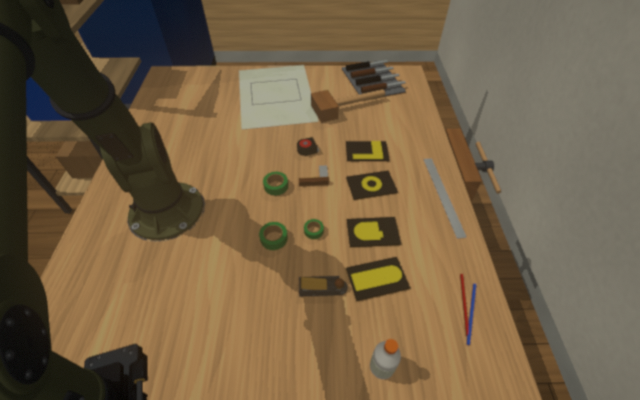

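Top view: measure (240,228), square (282,215), plane (395,211). The tiles are square (244,167), roll (290,166), measure (343,169) and plane (386,169). Roll candidates are rings at (343,217), (291,254) and (350,251), and the first looks smallest. Next I'll take a close crop and measure.

```bash
cat > h.py <<'E'
import numpy as np, cv2
from cell import env
def cam(n):
    c=env.read_camera(n); c["R"]=cv2.Rodrigues(np.array(c["rvec"]))[0]; c["hsv"]=cv2.cvtColor(c["frame"],cv2.COLOR_RGB2HSV); return c
def ray(c,px,z):
    """pixels (n,2) -> world points on plane z"""
    p=np.asarray(px,float).reshape(-1,1,2); u=cv2.undistortPoints(p,c["K"],np.array(c["D"],float)).reshape(-1,2)
    d=np.c_[u,np.ones(len(u))]@c["R"]; o=-c["R"].T@np.asarray(c["tvec"],float).ravel()
    return o+d*((z-o[2])/d[:,2])[:,None]
def proj(c,P):
    return cv2.projectPoints(np.asarray(P,float).reshape(-1,3),np.array(c["rvec"],float),np.array(c["tvec"],float),c["K"],np.array(c["D"],float))[0].reshape(-1,2)
def blobs(mask,amin=15):
    n,l,s,ce=cv2.connectedComponentsWithStats(mask.astype(np.uint8),connectivity=8)
    return [(l==i,s[i],ce[i]) for i in range(1,n) if s[i,4]>=amin]
def rect(c,m,z):
    """outer contour -> world plane -> min area rect (centre, sizes, angle of long side)"""
    k=cv2.findContours(m.astype(np.uint8),cv2.RETR_EXTERNAL,cv2.CHAIN_APPROX_NONE)[0]; k=max(k,key=len)
    w=ray(c,k.reshape(-1,2),z)[:,:2].astype(np.float32)*1000
    (x,y),(a,b),t=cv2.minAreaRect(w)
    if a<b: a,b,t=b,a,t+90
    px=np.argwhere(m)[:,::-1]; g=ray(c,px,z)[:,:2].mean(0)*1000
    return np.round([x,y,a,b,(t+90)%180-90,*g],1)
E
python3 - <<'E'
from h import *
for n,(x0,y0,x1,y1) in dict(top=(220,140,420,270),side=(255,130,415,300)).items():
    c=cam(n); f=c["frame"][y0:y1,x0:x1]; cv2.imwrite(f"pics/{n}1.png",cv2.resize(f,None,fx=4 if n=="top" else 3.5,fy=4 if n=="top" else 3.5,interpolation=cv2.INTER_CUBIC)[:,:,::-1])
    H,S,V=cv2.split(c["hsv"]); roi=np.zeros_like(H); roi[y0:y1,x0:x1]=1
    ye=(H>24)&(H<36)&(S>180)&(V>90)&(roi>0); gr=(H>40)&(H<85)&(S>80)&(roi>0); rd=((H<6)|(H>172))&(S>140)&(V>70)&(roi>0)
    for nm,m,z in(("yellow",ye,.01),("green",gr,.024),("red",rd,.034)):
        for b,s,ce in blobs(m): print(n,nm,ce.round(1),s[4],rect(c,b,z))
    dk=((V<60)|ye)&(roi>0)
    for b,s,ce in blobs(dk,60): print(n,"dark",ce.round(1),s[4],rect(c,b,.01))
E
```

```text
top green [342.6 218. ] 102 [461.2 -85.7  55.7  52.3  -1.6 461.2 -86. ]
top green [350.5 251.4] 190 [ 343.4 -111.    76.    73.6   43.5  344.5 -110.1]
top green [291.3 255.1] 203 [338.   96.3  76.1  75.9  88.4 337.5  95.1]
top red [240. 229.] 103 [432.2 269.5  41.4  40.  -64.9 432.5 269. ]
top dark [289.6 165.3] 714 [652.6  94.9 143.8  92.3  10.5 652.1  94.5]
top dark [243.7 147.7] 101 [717.6 257.2  91.7  14.2  88.6 718.5 254.7]
top dark [395.9 165. ] 196 [ 641.5 -282.3  145.2   30.3   18.3  644.1 -281.8]
top dark [342.5 165.3] 601 [637.2 -93.8 144.3  91.8   2.5 647.5 -92.2]
top dark [375.9 170.4] 226 [ 625.1 -211.4  145.4   30.6    8.   626.7 -210. ]
top dark [240. 175.] 470 [625.4 258.9  91.9  84.8  88.5 622.1 269.6]
top dark [393.  204.6] 142 [ 484.7 -271.3  120.1   39.1   -2.   503.9 -266.5]
top dark [241.2 224. ] 101 [437.1 271.   63.1  55.2  17.3 449.7 268.5]
side yellow [371.5 152.3] 264 [652.4 255.6 105.1  84.4  -0.8 667.5 243. ]
side yellow [371.2 183.3] 184 [651.1  95.   63.6  62.7  -0.9 650.3  93.2]
side yellow [367.7 230.8] 428 [620.  -95.6  82.7  61.5  -1.  619.6 -97. ]

[... 425 characters left out ...]
62.4 -71.8 441.  260.8]
side dark [357.5 148.2] 253 [622.  253.3  87.3  84.3   3.6 619.  264.7]
side dark [371.5 152.3] 264 [652.4 255.6 105.1  84.4  -0.8 667.5 243. ]
side dark [371.2 185.5] 577 [649.8  88.7 141.5  94.2  10.6 649.2  83.7]
side dark [371.2 183.3] 184 [651.1  95.   63.6  62.7  -0.9 650.3  93.2]
side dark [376.5 232.7] 700 [ 634.3  -99.7  142.6   94.1    2.1  645.  -104. ]
side dark [367.7 230.8] 428 [620.  -95.6  82.7  61.5  -1.  619.6 -97. ]
side dark [375.  274.2] 1094 [ 626.5 -239.2  144.    70.2   12.6  625.5 -240.6]
side dark [325.7 288.7] 289 [ 482.2 -271.1  119.    49.2   -1.1  490.2 -280.7]
side dark [381.8 289.7] 424 [ 637.1 -283.6  144.4   34.6   15.7  638.4 -286.6]
```

View pics/top1.png

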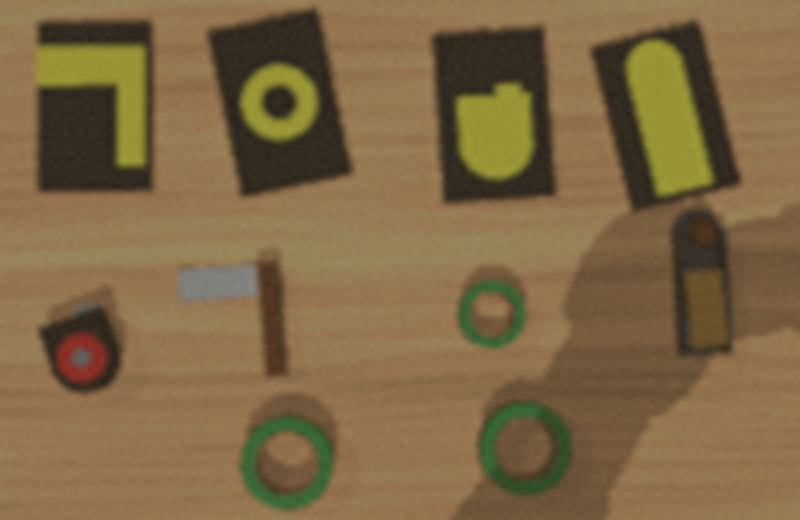

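View pics/side1.png

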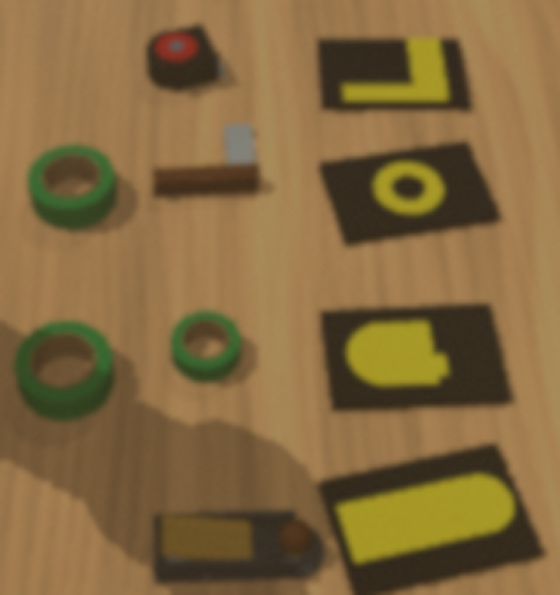

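The close crop shows the ring at (342.6,218) is the smallest, measuring about 57 mm against 77 mm for the other two, so it is the roll. I'll refine poses using the depth map for object tops and upsampled yellow masks.

```bash
cat >> h.py <<'E'
def cloud(c):
    h,w=c["z_map"].shape; v,u=np.mgrid[:h,:w]
    p=np.c_[u.ravel(),v.ravel()].astype(float)[:,None]; n=cv2.undistortPoints(p,c["K"],np.array(c["D"],float)).reshape(-1,2)
    z=c["z_map"].ravel(); P=(np.c_[n*z[:,None],z]-np.asarray(c["tvec"],float).ravel())@c["R"]; P[z<=0]=np.nan
    return P.reshape(h,w,3)
def up(c,box,k=6):
    """upsampled hsv of a box and map of its pixels to image pixels"""
    x0,y0,x1,y1=box; f=cv2.resize(c["frame"][y0:y1,x0:x1],None,fx=k,fy=k,interpolation=cv2.INTER_CUBIC)
    return cv2.cvtColor(f,cv2.COLOR_RGB2HSV),(lambda q:(np.asarray(q,float)+.5)/k-.5+[x0,y0])
def urect(c,m,f,z):
    k=max(cv2.findContours(m.astype(np.uint8),cv2.RETR_EXTERNAL,cv2.CHAIN_APPROX_NONE)[0],key=cv2.contourArea)
    w=(ray(c,f(k.reshape(-1,2)),z)[:,:2]*1000).astype(np.float32); (x,y),(a,b),t=cv2.minAreaRect(w)
    if a<b: a,b,t=b,a,t+90
    M=cv2.moments(w); return np.round([x,y,a,b,(t+90)%180-90,M["m10"]/M["m00"],M["m01"]/M["m00"]],1)
E
python3 - <<'E'
from h import *
T=dict(square=(.66,.256),roll=(.652,.095),measure=(.635,-.096),plane=(.63,-.247))
O=dict(measure=(.435,.27,.034),square=(.47,.11,.022),roll=(.461,-.088,.024),plane=(.485,-.27,.028))
for n in("top","side"):
    c=cam(n); P=cloud(c)
    for k,t in T.items():
        q=proj(c,[*t,.01])[0].astype(int); r=35 ; box=(q[0]-r,q[1]-r,q[0]+r,q[1]+r); h,f=up(c,box)
        ye=(h[...,0]>22)&(h[...,0]<36)&(h[...,1]>140)&(h[...,2]>75); 
        b=min(blobs(ye,300),key=lambda b:np.hypot(*(b[2]-6*r)))[0]; print(n,"Y",k,urect(c,b,f,.01))
        dk=ye|(h[...,2]<72); b=[b for b in blobs(dk,3000)]; b=min(b,key=lambda b:np.hypot(*(b[2]-6*r)))[0]; print(n,"tile",k,urect(c,b,f,.01))
    for k,(x,y,z) in O.items():
        d=np.hypot(P[...,0]-x,P[...,1]-y)<.1
        m=d&(abs(P[...,2]-z)<.006); b=max(blobs(m,5),key=lambda b:b[1][4])[0]
        w=(P[b][:,:2]*1000).astype(np.float32); r=cv2.minAreaRect(w); print(n,"O",k,len(w),np.round([*r[0],*r[1],r[2]],1),(P[b].mean(0)*1000).round(1))
E
```

```text
top Y square [653.8 260.5 110.9  98.6  -1.1 670.3 247.9]
top tile square [653.1 259.6 147.  100.4  -1.1 653.4 258.4]
top Y roll [652.6  95.   69.6  68.7  43.4 652.8  95.3]
top tile roll [652.6  94.7 147.1  96.2  10.5 652.5  94.8]
top Y measure [622.  -94.6  87.3  69.5   2.2 622.4 -95.3]
top tile measure [637.1 -93.9 147.1  95.8   2.3 636.9 -93.8]
top Y plane [ 632.7 -247.   140.6   55.5   12.6  630.1 -247.6]
top tile plane [ 632.2 -246.2  148.3   96.7   12.5  632.2 -246.1]
top O measure 280 [436.4 267.6  67.6  57.4  17.1] [438.7 267.9  34.7]
top O square 156 [462.9 108.3  98.8  19.3   3. ] [461.7 108.3  21.9]
top O roll 139 [461.3 -83.9  55.8  55.8  88.4] [461.3 -84.4  24.2]
top O plane 195 [ 475.5 -270.4  106.6   45.4    1. ] [ 477.5 -268.5   28.4]
side Y square [651.7 256.9 113.1  99.4  -0.8 666.6 244.3]
side tile square [ 6.507e+02  2.540e+02  1.447e+02  1.048e+02 -3.000e-01  6.512e+02
  2.519e+02]
side Y roll [650.5  94.1  73.1  71.8  89.2 650.5  94.2]
side tile roll [649.8  88.7 145.6  99.8  10.5 649.9  88.5]
side Y measure [619.7 -96.1  88.7  71.8   3.1 620.1 -96.5]
side tile measure [634.4 -99.7 146.   98.8   2.2 634.5 -99.5]
side Y plane [ 630.6 -248.   141.7   56.2   12.5  627.9 -248.6]
side tile plane [ 629.4 -251.5  147.7   98.7   12.7  629.2 -251.6]
side O measure 198 [434.9 265.5  66.6  59.7  15.7] [437.2 263.8  33.2]
side O square 162 [460.9 104.   98.5  25.3   4.2] [459.5 102.1  20.6]
side O roll 185 [459.4 -90.3  57.1  58.4  34. ] [459.7 -91.1  23.1]
side O plane 352 [ 473.4 -275.1  105.9   46.5    0.7] [ 475.4 -278.4   27.6]
```

```bash
cat >> h.py <<'E'
def go(x,y,z,yaw):
    """mm, deg target -> yaw turn (tool z units), then shift in tool axes (after the turn), units"""
    o=env.get_obs(); p=o["tool_pos"]*1000; d=(yaw-o["tool_rot"][2]+180)%360-180; a=np.radians(yaw); D=np.array([x,y,z])-p
    print("at",p.round(1),o["tool_rot"].round(2),"t",o["time_s"],"| turn z",round(-d/180,4),"shift",np.round([np.cos(a)*D[0]+np.sin(a)*D[1],np.sin(a)*D[0]-np.cos(a)*D[1],-D[2]],1)/80)
E
python3 - <<'E'
from h import *
c=cam("top"); P=cloud(c)
for k,t in dict(square=(.655,.257),roll=(.652,.095),measure=(.635,-.096),plane=(.63,-.247)).items():
    m=(abs(P[...,2]-.01)<.0045)&(np.hypot(P[...,0]-t[0],P[...,1]-t[1])<.1); b=max(blobs(m,5),key=lambda b:b[1][4])[0]
    r=cv2.minAreaRect((P[b][:,:2]*1000).astype(np.float32)); print(k,np.round([*r[0],*r[1],r[2]],1),(P[b].mean(0)*1000).round(1))
for n in("top","side"):
    c=cam(n); q=proj(c,[.655,.257,.01])[0].astype(int); h,f=up(c,(q[0]-35,q[1]-35,q[0]+35,q[1]+35))
    m=(h[...,0]>26)&(h[...,0]<36)&(h[...,1]>185)&(h[...,2]>75); print(n,urect(c,max(blobs(m,300),key=lambda b:b[1][4])[0],f,.01))
    P=cloud(c); m=(abs(P[...,2]-.028)<.004)&(np.hypot(P[...,0]-.475,P[...,1]+.271)<.1); Q=P[m][:,:2]; u,s,v=np.linalg.svd(Q-Q.mean(0)); print("plane yaw",np.degrees(np.arctan2(v[0,1],v[0,0])),len(Q))
go(465.5,-271.5,120,1)
E
```

```text
square [655.9 258.4  99.3 153.4  88.5] [654.2 257.3  10.4]
roll [651.5  97.3 154.2 108.    9.1] [651.9  96.9  10.2]
measure [637.7 -94.  155.  103.4   2.6] [638.7 -91.6  10.2]
plane [ 635.5 -243.7  167.3  103.9   11.9] [ 633.9 -245.    10.1]Traceback (most recent call last):
  File "<stdin>", line 8, in <module>
ValueError: max() iterable argument is empty
```

```bash
python3 -c "
from h import *
go(465.5,-271.5,120,1)"
```

```text
at [ 187.6 -622.3  183.2] [-179.99    0.     16.78] t 0.4 | turn z 0.0877 shift [ 3.55    -4.32375  0.79   ]
```

```bash
python3 -m creep '{"translation":[[0,0,0],[0,0,0],[0.35,-0.43,0.08],[0.35,-0.43,0.08],[0.35,-0.43,0.08]],"turn":[[0,0,0.044],[0,0,0.044],[0,0,0],[0,0,0],[0,0,0]],"grip":[1,1,1,1,1]}' 40; python3 -m creep '{"translation":[[0.35,-0.43,0.08],[0.35,-0.43,0.08],[0.35,-0.43,0.08],[0.35,-0.43,0.08],[0.35,-0.43,0.08]],"turn":[[0,0,0],[0,0,0],[0,0,0],[0,0,0],[0,0,0]],"grip":[1,1,1,1,1]}'; python3 -c "
from h import *
go(465.5,-271.5,60,1)"
```

```text
time_s: 1.02
tool_pos: [0.2707, -0.5167, 0.1641]
tool_rot: [180.0, -0.0, 0.9]
force: [1.1, 0.5, 0.5]
grip_width: 0.087
grasp_force: 0.0
time_s: 1.65
tool_pos: [0.4079, -0.3424, 0.1322]
tool_rot: [180.0, -0.0, 0.9]
force: [0.2, -0.4, -0.1]
grip_width: 0.0872
grasp_force: 0.0
at [ 407.9 -342.4  132.2] [ 1.7996e+02 -2.0000e-02  9.3000e-01] t 1.65 | turn z -0.0004 shift [ 0.735   -0.87375  0.9025 ]
```

```bash
python3 -m creep '{"translation":[[0.37,-0.44,0.2],[0.36,-0.43,0.2],[0,0,0.5],[0,0,0]],"turn":[[0,0,0],[0,0,0],[0,0,0],[0,0,0]],"grip":[1,1,1,1]}'
python3 - <<'E'
from h import *
go(465.5,-271.5,5,1)
c=cam("side"); cv2.imwrite("pics/s2.png",cv2.resize(c["frame"][220:340,250:410],None,fx=5,fy=5,interpolation=cv2.INTER_CUBIC)[:,:,::-1])
E
```

```text
time_s: 2.15
tool_pos: [0.4619, -0.2713, 0.0575]
tool_rot: [-179.8, 0.3, 1.0]
force: [-0.8, 0.5, 0.2]
grip_width: 0.087
grasp_force: 0.0
at [ 461.9 -271.3   57.5] [-179.81    0.32    1.  ] t 2.15 | turn z -0.0 shift [0.045   0.0025  0.65625]
```

View pics/s2.png

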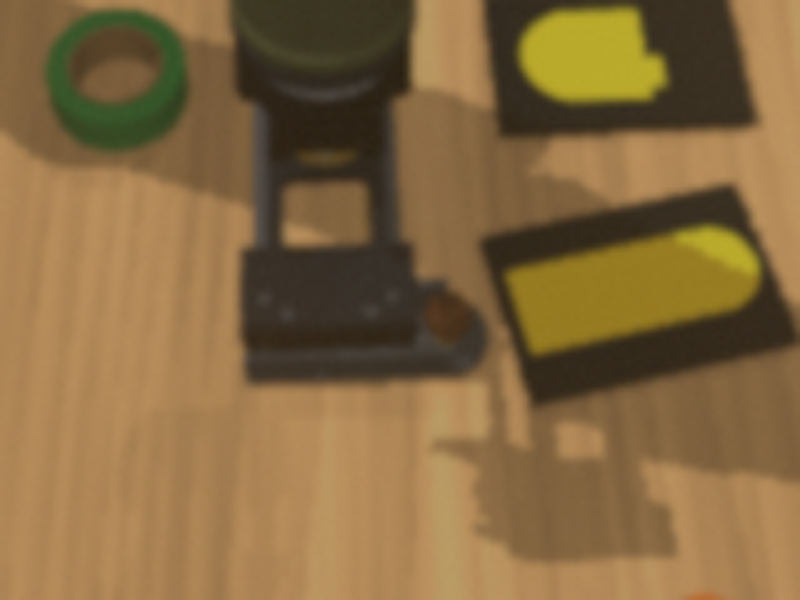

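The gripper, with its body at about (330,300) in the crop, sits over the plane, and the knob at (450,310) is clear ahead of it. I'll descend and grip.

```bash
python3 -m creep '{"translation":[[0.045,0,0.3],[0,0,0.2],[0,0,0.15],[0,0,0],[0,0,0]],"turn":[[0,0,0],[0,0,0],[0,0,0],[0,0,0],[0,0,0]],"grip":[1,1,1,1,0]}' 40; python3 -m creep '{"translation":[[0,0,0],[0,0,0],[0,0,0],[0,0,0],[0,0,0]],"turn":[[0,0,0],[0,0,0],[0,0,0],[0,0,0],[0,0,0]],"grip":[0,0,0,0,0]}'
```

```text
time_s: 2.82
tool_pos: [0.4683, -0.2733, 0.0088]
tool_rot: [180.0, -0.0, 0.9]
force: [0.2, 0.7, 1.3]
grip_width: 0.0824
grasp_force: 0.0
time_s: 3.45
tool_pos: [0.4679, -0.2729, 0.0081]
tool_rot: [180.0, 0.0, 0.9]
force: [0.3, 0.1, 0.9]
grip_width: 0.0351
grasp_force: 0.0
```

Run:
```python
from h import *
o=env.get_obs(); print(o["grip_width"],o["grasp_force"],o["tool_pos"])
c=cam("side"); a=cv2.resize(c["frame"][230:330,260:360],None,fx=5,fy=5,interpolation=cv2.INTER_CUBIC)
c=cam("top"); b=cv2.resize(c["frame"][170:250,355:415],None,fx=5,fy=5,interpolation=cv2.INTER_CUBIC)
im=np.zeros((500,800,3),np.uint8); im[:,:500]=a; im[:400,500:]=b; cv2.imwrite("pics/s3.png",im[:,:,::-1])
```

```text
0.03506559884207145 0.0 [ 0.46789288 -0.27294697  0.00814583]
```

View pics/s3.png

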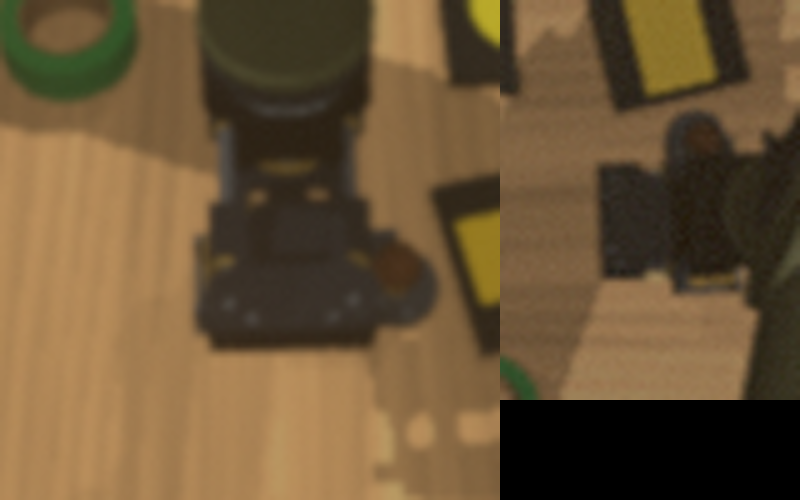

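```bash
python3 -m creep '{"translation":[[0,0,0],[0,0,0]],"turn":[[0,0,0],[0,0,0]],"grip":[0,0]}'
```

```text
time_s: 3.8
tool_pos: [0.4679, -0.2729, 0.0081]
tool_rot: [180.0, 0.0, 0.9]
force: [-0.4, -1.0, -0.3]
grip_width: 0.0066
grasp_force: 0.0
```

Run:
```python
from h import *
o=env.get_obs(); print(o["grip_width"],o["grasp_force"],o["effort"].round(1),o["force"])
for n in("side","top"):
    c=cam(n); P=cloud(c)
    t=o["tool_pos"]; print(n,"tcp px",proj(c,t),"body near corner",proj(c,[t+[-.037,-.095,.07],t+[.037,-.095,.07]]).round(1).tolist())
    m=np.hypot(P[...,0]-.468,P[...,1]+.273)<.12
    v,u=np.where(m); v0,v1,u0,u1=v.min(),v.max(),u.min(),u.max(); print(v0,u0)
    print("\n".join(" ".join("%3d"%(1000*np.nan_to_num(P[i,j,2])) for j in range(u0,u1,3)) for i in range(v0,v1,3)))
```

```text
0.006629478235388517 0.0 [  0.  -40.1  -2.4 -26.5  -0.   -0.1  -0. ] [-0.44271336 -1.04105835 -0.26347314]
side tcp px [[317.24187173 286.39588262]] body near corner [[301.7, 310.4], [333.3, 309.8]]
103 240
549 548 545 543 537  -1  -2  -1   0   0   1   0  -1  -1  -3  -1   0  -1   0  -2  -5  -2   0   0  25  53  60  63  59  61  58  59  61  36  34  34  28  25  -2  -1  -4
548 547 544 542 540 536   1  -5  -2   0  -1  -2  -2   1   0   1  -1   0   0   0   1   0   2   0  13  33  53  63  60  59  61  59  61  24  -2   0   0   0   1  -2  -7
546 544 543 540 539 535 533 525   1  -2   0   0   1   2   0   0   0   3  -1   2  -2  -1   0   1   0  24  47  56  61  58   0  51  49  -1  -1   0  -1   1   0  -1   0
543 541 541 539 537 534 532 530 525  -2   4   1   3  -1   0   1   0   3   0   0   0  -1   2  -4  -2   7  30  50  51  47  43  40  35  -2   0  -2   1  -1   0  -3   3
540 540 537 536 535 534 532 529 527 521   0   0  -2   1   0  -1   0   2   0   0   1   4   0  -1   0   0  12  36  36  32  32  24  23   0  -1   0   0   1  -4  -2   0
537 536 535 533 533 531 530 527 525 523 517   2   0  -1   0   0   0  -1  
[... 14373 characters left out ...]
  -3  -1   0  -2   3  -1   3  -2   8   4 500 507 512 518 522 524 525 521 523 514 511 500   0  -2   2
 33   0  -4  -1   2   7   5  -1  -2   3  -1   4   0  -3 485 504 514 518 520 525 531 528 529 525 523 514 500   2   4   0
 31  -4   1   0   0   6   0  -1  -3   0   0  -4  -2  -1 496 512 518 529 531 531 534 534 533 528 523 518 499  -3   0  -5
 34   2  -1   0  -5  -1  -2  -1   3   0   0  -1   3   1 507 516 524 529 535 537 537 539 538 533 528 520  -5   2  -2  -3
 32   0  -4  -3   1  -5  -2   0  -6   1   6  -3   0   0 513 527 532 536 541 542 546 544 540 536 532 526  -1  -4   0   0
  2  -3  -3  -2  -3  -1  -2   0   3   0   2  -4   2   3 522 530 535 541 541 545 546 547 544 542 538 529   2  -1   1  -2
```

The fingers closed on nothing although the gripper is over the plane. The block also shows about 46 mm higher than the reported TCP would imply. I'll raise, turn 90° and look at the fingers in profile.

```bash
python3 -m creep '{"translation":[[0,0,-0.5],[0,0,-0.7],[0,0,-0.4],[0,0,0],[0,0,0]],"turn":[[0,0,0],[0,0,0],[0,0,0],[0,0,0.055],[0,0,0.055]],"grip":[0,0,0,0,0]}' ; python3 -m creep '{"translation":[[0,0,0],[0,0,0],[0,0,0],[0,0,0],[0,0,0]],"turn":[[0,0,0.055],[0,0,0.055],[0,0,0.055],[0,0,0.055],[0,0,0.055]],"grip":[0,0,0.5,0.5,0.5]}'
python3 - <<'E'
from h import *
o=env.get_obs(); c=cam("side"); t=o["tool_pos"]; cv2.imwrite("pics/s4.png",cv2.resize(c["frame"][180:310,245:405],None,fx=4.5,fy=4.5,interpolation=cv2.INTER_CUBIC)[:,:,::-1]); print((proj(c,[t,t+[0,0,.07]])-[245,180])*4.5,o["grip_width"],o["tool_rot"])
E
```

```text
time_s: 4.53
tool_pos: [0.4682, -0.2731, 0.1369]
tool_rot: [180.0, -0.1, -19.2]
force: [-1.0, -1.4, -0.9]
grip_width: 0.0003
grasp_force: 0.0
time_s: 5.15
tool_pos: [0.4679, -0.2729, 0.1361]
tool_rot: [180.0, -0.0, -68.7]
force: [0.2, 0.4, -0.3]
grip_width: 0.0228
grasp_force: 0.0
[[323.57973156 368.50929028]
 [322.6569758  296.81528029]] 0.022758561203227848 [ 1.79993315e+02 -6.47687804e-04 -6.86853838e+01]
```

View pics/s4.png

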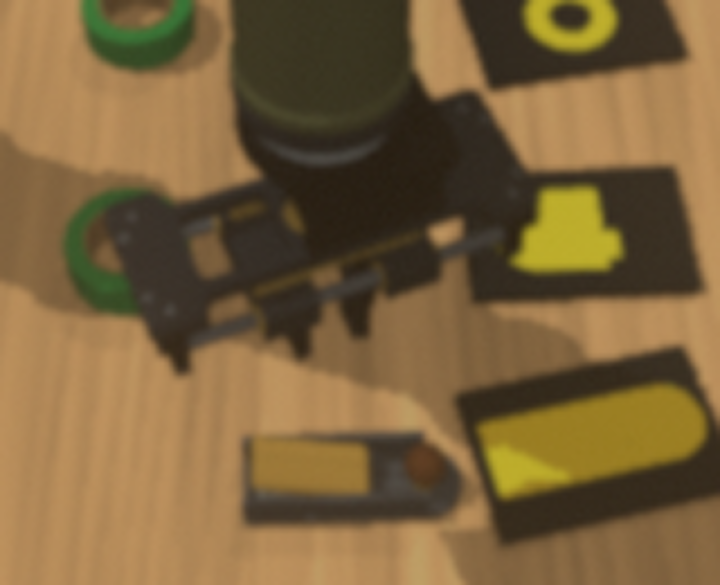

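The crop shows the two fingertips at about (303,355) and (358,337). The reported TCP projects to (323,368), so the tips aren't where reported. I'll measure their 3-D position from depth.

Run:
```python
from h import *
o=env.get_obs(); t=o["tool_pos"]; print(t,o["tool_rot"])
c=cam("side"); P=cloud(c); v,u=np.mgrid[:400,:640]
for n,(a,b) in dict(left=(303,352),right=(358,333),foot=(180,368)).items():
    x,y=a/4.5+245,b/4.5+180
    m=(abs(u-x)<5)&(abs(v-y)<6)&(P[...,2]>.05); q=P[m]; q=q[np.argsort(q[:,2])]; print(n,len(q),(q[:8]*1000).round(0).tolist())
```

```text
[ 0.46782748 -0.27295666  0.13614097] [ 1.79991357e+02 -5.59296119e-03 -6.89821605e+01]
left 39 [[459.0, -289.0, 176.0], [457.0, -289.0, 176.0], [450.0, -286.0, 177.0], [455.0, -292.0, 177.0], [448.0, -282.0, 178.0], [459.0, -288.0, 180.0], [452.0, -294.0, 181.0], [455.0, -292.0, 182.0]]
right 37 [[487.0, -278.0, 175.0], [494.0, -275.0, 175.0], [489.0, -276.0, 176.0], [480.0, -265.0, 177.0], [482.0, -272.0, 178.0], [491.0, -277.0, 179.0], [487.0, -278.0, 179.0], [484.0, -278.0, 180.0]]
foot 46 [[397.0, -328.0, 246.0], [401.0, -339.0, 248.0], [403.0, -339.0, 248.0], [407.0, -338.0, 249.0], [405.0, -338.0, 250.0], [399.0, -335.0, 250.0], [404.0, -339.0, 251.0], [408.0, -337.0, 253.0]]
```

Run:
```python
from h import *
o=env.get_obs(); t=o["tool_pos"]; c=cam("side"); P=cloud(c)
print("tcp",proj(c,t),"z_map expected",(c["R"]@t+np.asarray(c["tvec"]).ravel())[2])
for u in(310,312,323,325):
    print(u,[(v,*(P[v,u]*1000).round(0).astype(int).tolist(),int(c["frame"][v,u].sum())) for v in range(248,264,2) if c["z_map"][v,u]>0])
for n in (.136,.15,.175): print(n,proj(c,[t[0],t[1],n])[0].round(1))
ct=cam("top"); Q=cloud(ct); m=(np.hypot(Q[...,0]-t[0],Q[...,1]-t[1])<.13)&(Q[...,2]>.05)&(Q[...,2]<.33); z=Q[m][:,2]*1000; print(np.histogram(z,bins=range(150,330,15)))
```

```text
tcp [[316.89745411 261.90102375]] z_map expected 0.8629162035344055
310 [(248, 454, -317, 268, 136), (250, 454, -320, 265, 119), (252, 454, -320, 257, 122), (254, 454, -320, 249, 116), (256, 453, -293, 197, 112), (258, 453, -292, 186, 117), (260, 452, -293, 180, 247), (262, 448, -193, -2, 408)]
312 [(248, 458, -316, 267, 127), (250, 458, -319, 263, 121), (252, 458, -318, 254, 145), (254, 457, -289, 199, 208), (256, 457, -289, 190, 216), (258, 457, -289, 182, 212), (260, 454, -187, 0, 285), (262, 454, -193, -2, 390)]
323 [(248, 482, -266, 187, 116), (250, 482, -266, 178, 163), (252, 486, -161, -1, 227), (254, 485, -169, 0, 276), (256, 485, -173, -3, 285), (258, 485, -181, -1, 283), (260, 485, -187, -2, 286), (262, 485, -194, -1, 288)]
325 [(248, 486, -277, 203, 102), (250, 486, -277, 195, 105), (252, 486, -278, 188, 115), (254, 487, -278, 180, 203), (256, 491, -175, 0, 273), (258, 491, -182, 0, 278), (260, 491, -189, 2, 276), (262, 491, -195, 1, 277)]
0.136 [316.9 261.9]
0.15 [316.9 258.9]
0.175 [316.8 253.3]
(array([  0,   0,   2,   3,   0,   0,  12, 171,  88, 376,   3]), array([150, 165, 180, 195, 210, 225, 240, 255, 270, 285, 300, 315]))
```

Depth puts the true tips at about z 176 against a reported 136, so they sit about 39 mm above the reported TCP, with xy agreeing. I'll turn back, open, and descend with that offset while watching force.

```bash
python3 -m creep '{"translation":[[0,0,0],[0,0,0],[0,0,0],[0,0,0],[0,0,0]],"turn":[[0,0,-0.055],[0,0,-0.055],[0,0,-0.055],[0,0,-0.055],[0,0,-0.055]],"grip":[1,1,1,1,1]}'; python3 -m creep '{"translation":[[0,0,0],[0,0,0],[0,0,0.4],[0,0,0.5],[0,0,0.4]],"turn":[[0,0,-0.055],[0,0,-0.055],[0,0,0],[0,0,0],[0,0,0]],"grip":[1,1,1,1,1]}'; python3 -m creep '{"translation":[[0,0,0.2],[0,0,0.2],[0,0,0.15],[0,0,0.1],[0,0,0]],"turn":[[0,0,0],[0,0,0],[0,0,0],[0,0,0],[0,0,0]],"grip":[1,1,1,1,1]}'
python3 - <<'E'
from h import *
go(465.5,-272,-29,1)
c=cam("side"); P=cloud(c); m=(np.hypot(P[...,0]-.466,P[...,1]+.366)<.035)&(P[...,2]>.05); print("end plate min z",np.sort(P[m][:,2]*1000)[:6].round())
E
```

```text
time_s: 5.98
tool_pos: [0.4679, -0.2729, 0.1361]
tool_rot: [180.0, 0.0, -18.4]
force: [-0.4, -0.3, 0.3]
grip_width: 0.083
grasp_force: 0.0
time_s: 6.6
tool_pos: [0.4675, -0.2728, 0.0308]
tool_rot: [-180.0, 0.0, 1.1]
force: [0.3, -0.1, -0.0]
grip_width: 0.0871
grasp_force: 0.0
time_s: 7.22
tool_pos: [0.4678, -0.2729, -0.0201]
tool_rot: [-180.0, 0.0, 0.9]
force: [-0.1, -0.4, 0.1]
grip_width: 0.0873
grasp_force: 0.0
at [ 467.8 -272.9  -20.1] [-1.7999e+02  2.0000e-02  9.5000e-01] t 7.225 | turn z -0.0003 shift [-0.02875 -0.01125  0.11125]
end plate min z [87. 88. 88. 89. 90. 90.]
```

```bash
python3 -m creep '{"translation":[[-0.03,0,0.1],[0,0,0.03],[0,0,0],[0,0,0],[0,0,0]],"turn":[[0,0,0],[0,0,0],[0,0,0],[0,0,0],[0,0,0]],"grip":[1,0,0,0,0]}' 40; python3 -m creep '{"translation":[[0,0,0],[0,0,0],[0,0,0],[0,0,0],[0,0,0]],"turn":[[0,0,0],[0,0,0],[0,0,0],[0,0,0],[0,0,0]],"grip":[0,0,0,0,0]}'; python3 -c "
from h import *
go(465.5,-272,-29,1)"
```

```text
time_s: 7.9
tool_pos: [0.4657, -0.2731, -0.0301]
tool_rot: [180.0, -0.0, 0.9]
force: [1.1, 0.1, 0.1]
grip_width: 0.0549
grasp_force: 0.0
time_s: 8.52
tool_pos: [0.4656, -0.2731, -0.0301]
tool_rot: [180.0, -0.0, 0.9]
force: [0.1, -0.3, 0.8]
grip_width: 0.0437
grasp_force: 40.0
at [ 465.6 -273.1  -30.1] [ 1.7998e+02 -1.0000e-02  9.4000e-01] t 8.525 | turn z -0.0004 shift [-0.00125 -0.01375 -0.01375]
```

```bash
python3 -m creep '{"translation":[[0,0,-0.3],[0,0,-0.4],[0,0,0],[0,0,0],[0.46,0.034,0]],"turn":[[0,0,0],[0,0,0],[0,0,-0.032],[0,0,-0.032],[0,0,0]],"grip":[0,0,0,0,0]}' 40; python3 -m creep '{"translation":[[0.46,0.034,0],[0.46,0.034,0],[0.46,0.034,0],[0,0,0.2],[0,0,0]],"turn":[[0,0,0],[0,0,0],[0,0,0],[0,0,0],[0,0,0]],"grip":[0,0,0,0,0]}'
python3 - <<'E'
from h import *
go(612.1,-251.8,-19.5,12.5)
for n in("side","top"):
    c=cam(n); P=cloud(c); q=proj(c,[.635,-.25,.02])[0].astype(int)
    f=cv2.resize(c["frame"][q[1]-40:q[1]+40,q[0]-40:q[0]+40],(400,400),interpolation=cv2.INTER_CUBIC); im=f if n=="side" else np.hstack([im,f])
cv2.imwrite("pics/s5.png",im[:,:,::-1])
E
```

```text
time_s: 9.15
tool_pos: [0.4978, -0.2688, 0.0239]
tool_rot: [-179.9, 0.3, 12.3]
force: [1.4, -1.4, -4.5]
grip_width: 0.0437
grasp_force: 40.0
time_s: 9.78
tool_pos: [0.608, -0.2509, 0.0061]
tool_rot: [-179.8, 0.4, 12.5]
force: [-1.0, -0.0, -5.2]
grip_width: 0.0436
grasp_force: 40.0
at [ 608.  -250.9    6.1] [-179.78    0.38   12.47] t 9.775 | turn z -0.0002 shift [0.0475  0.02125 0.32   ]
```

View pics/s5.png

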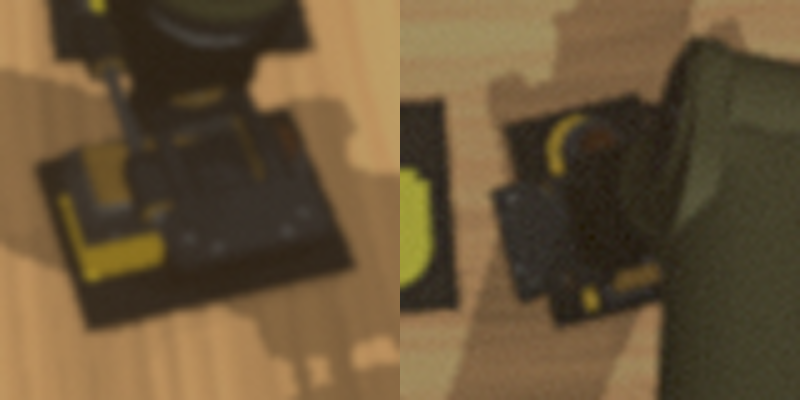

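The plane hangs level over its yellow bar. I'll lower it with the small correction.

```bash
python3 -m creep '{"translation":[[0,0,0.15],[0,0,0.1],[0,0,0]],"turn":[[0,0,0],[0,0,0],[0,0,0]],"grip":[0,0,0]}' 40; python3 -c "
from h import *
go(612.1,-251.8,-19.8,12.5)"
```

```text
time_s: 10.25
tool_pos: [0.6103, -0.2517, -0.0114]
tool_rot: [-179.9, 0.1, 12.4]
force: [0.5, 0.4, -5.3]
grip_width: 0.0436
grasp_force: 40.0
at [ 610.3 -251.7  -11.4] [-1.7994e+02  1.1000e-01  1.2440e+01] t 10.25 | turn z -0.0003 shift [0.02125 0.005   0.105  ]
```

```bash
python3 -m creep '{"translation":[[0.015,0,0.05],[0,0,0.04],[0,0,0],[0,0,0]],"turn":[[0,0,0],[0,0,0],[0,0,0],[0,0,0]],"grip":[0,0,0,0]}' 40; python3 -c "
from h import *
go(612.1,-251.8,-19.8,12.5)"
```

```text
time_s: 10.75
tool_pos: [0.6128, -0.2516, -0.0174]
tool_rot: [180.0, -0.0, 12.5]
force: [0.1, 0.1, -5.3]
grip_width: 0.0438
grasp_force: 40.0
at [ 612.8 -251.6  -17.4] [179.99  -0.    12.46] t 10.75 | turn z -0.0002 shift [-0.01 -0.    0.03]
```

```bash
python3 -m creep '{"translation":[[-0.01,0,0.03],[0,0,0.005],[0,0,0]],"turn":[[0,0,0],[0,0,0],[0,0,0]],"grip":[0,0,0]}' 40; python3 -m creep '{"translation":[[0,0,0],[0,0,0],[0,0,-0.4],[0,0,-0.6],[0,0,-0.4]],"turn":[[0,0,0],[0,0,0],[0,0,0],[0,0,0],[0,0,0]],"grip":[1,1,1,1,1]}';python3 -c "
from h import *
go(435.6,266.5,60,16.5)"
```

```text
time_s: 11.12
tool_pos: [0.612, -0.2519, -0.0201]
tool_rot: [180.0, 0.0, 12.5]
force: [-0.1, 0.7, -3.5]
grip_width: 0.0436
grasp_force: 40.0
time_s: 11.75
tool_pos: [0.6135, -0.2521, 0.095]
tool_rot: [179.9, -0.2, 12.5]
force: [0.6, -0.2, 0.5]
grip_width: 0.0832
grasp_force: 0.0
at [ 613.5 -252.1   95. ] [179.87  -0.19  12.47] t 11.75 | turn z -0.0224 shift [-0.29125 -6.84625  0.4375 ]
```

```bash
python3 -m creep '{"translation":[[0,0,0],[-0.026,-0.62,0],[-0.026,-0.62,0],[-0.026,-0.62,0],[-0.026,-0.62,0]],"turn":[[0,0,-0.0224],[0,0,0],[0,0,0],[0,0,0],[0,0,0]],"grip":[1,1,1,1,1]}'; python3 -m creep '{"translation":[[-0.026,-0.62,0],[-0.026,-0.62,0],[-0.026,-0.62,0],[-0.026,-0.62,0],[-0.026,-0.62,0]],"turn":[[0,0,0],[0,0,0],[0,0,0],[0,0,0],[0,0,0]],"grip":[1,1,1,1,1]}'; python3 -m creep '{"translation":[[-0.026,-0.62,0],[-0.026,-0.62,0.2],[0,0,0.2],[0,0,0]],"turn":[[0,0,0],[0,0,0],[0,0,0],[0,0,0]],"grip":[1,1,1,1]}'
python3 - <<'E'
from h import *
go(435.6,266.5,-28,16.5)
for n in("side","top"):
    c=cam(n); P=cloud(c); q=proj(c,[.635,-.25,.02])[0].astype(int)
    f=cv2.resize(c["frame"][q[1]-35:q[1]+35,q[0]-35:q[0]+35],(400,400),interpolation=cv2.INTER_CUBIC); im=f if n=="side" else np.hstack([im,f])
    m=(abs(P[...,2]-.038)<.0055)&(np.hypot(P[...,0]-.62,P[...,1]+.25)<.07); b=max(blobs(m,5),key=lambda b:b[1][4])[0]; r=cv2.minAreaRect((P[b][:,:2]*1000).astype(np.float32)); print(n,np.round([*r[0],*r[1],r[2]],1))
cv2.imwrite("pics/s6.png",im[:,:,::-1])
E
```

```text
time_s: 12.38
tool_pos: [0.5477, -0.0624, 0.0925]
tool_rot: [179.9, -0.1, 16.5]
force: [-0.0, 1.3, -0.9]
grip_width: 0.0873
grasp_force: 0.0
time_s: 13.0
tool_pos: [0.4673, 0.1726, 0.0926]
tool_rot: [180.0, -0.1, 16.5]
force: [-0.2, 0.3, -0.0]
grip_width: 0.0867
grasp_force: 0.0
time_s: 13.5
tool_pos: [0.4346, 0.2639, 0.0588]
tool_rot: [179.9, 0.1, 16.5]
force: [0.6, 0.2, 0.4]
grip_width: 0.0872
grasp_force: 0.0
at [434.6 263.9  58.8] [1.7994e+02 1.2000e-01 1.6510e+01] t 13.5 | turn z 0.0 shift [ 0.02125 -0.0275   1.085  ]
side [ 619.1 -252.7  107.6   44.9   11.7]
top [ 621.2 -248.3  107.4   45.8   11.6]
```

View pics/s6.png

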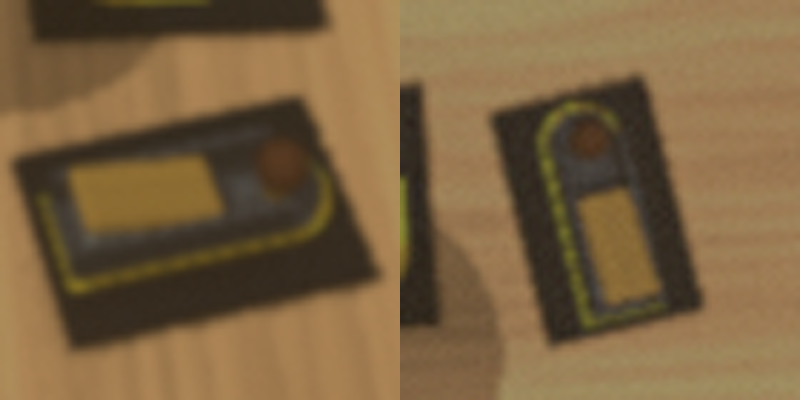

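The plane sits inside its outline with an even yellow rim. Next is the tape measure.

```bash
python3 -m creep '{"translation":[[0.02,-0.03,0.4],[0,0,0.35],[0,0,0.2],[0,0,0.1],[0,0,0]],"turn":[[0,0,0],[0,0,0],[0,0,0],[0,0,0],[0,0,0]],"grip":[1,1,1,1,1]}' 30; python3 -m creep '{"translation":[[0,0,0],[0,0,0],[0,0,0],[0,0,0],[0,0,0]],"turn":[[0,0,0],[0,0,0],[0,0,0],[0,0,0],[0,0,0]],"grip":[0,0,0,0,0]}'; python3 -m creep '{"translation":[[0,0,0]],"turn":[[0,0,0]],"grip":[0]}'; python3 -c "
from h import *
go(616.1,-95.4,0,2.2)"
```

```text
time_s: 14.22
tool_pos: [0.4364, 0.2675, -0.0241]
tool_rot: [180.0, -0.0, 16.5]
force: [0.1, 0.6, -0.2]
grip_width: 0.0866
grasp_force: 0.0
time_s: 14.85
tool_pos: [0.4363, 0.2682, -0.0239]
tool_rot: [-180.0, -0.0, 16.5]
force: [0.2, 0.7, 1.7]
grip_width: 0.0576
grasp_force: 30.0
time_s: 14.98
tool_pos: [0.4362, 0.2682, -0.024]
tool_rot: [-180.0, -0.0, 16.5]
force: [-0.9, 2.1, 3.7]
grip_width: 0.0579
grasp_force: 30.0
at [436.2 268.2 -24. ] [-1.7997e+02 -4.0000e-02  1.6490e+01] t 14.975 | turn z 0.0794 shift [ 2.0725  4.6275 -0.3   ]
```

```bash
python3 -m creep '{"translation":[[0,0,-0.4],[0,0,-0.4],[0,0,0],[0,0,0],[0.23,0.514,0]],"turn":[[0,0,0],[0,0,0],[0,0,0.0397],[0,0,0.0397],[0,0,0]],"grip":[0,0,0,0,0]}'; python3 -m creep '{"translation":[[0.23,0.514,0],[0.23,0.514,0],[0.23,0.514,0],[0.23,0.514,0],[0.23,0.514,0]],"turn":[[0,0,0],[0,0,0],[0,0,0],[0,0,0],[0,0,0]],"grip":[0,0,0,0,0]}'; python3 -m creep '{"translation":[[0.23,0.514,0],[0.23,0.514,0],[0.23,0.514,0.2],[0,0,0.2],[0,0,0]],"turn":[[0,0,0],[0,0,0],[0,0,0],[0,0,0],[0,0,0]],"grip":[0,0,0,0,0]}'; python3 -c "
from h import *
go(616.1,-95.4,-14,2.2)"
```

```text
time_s: 15.6
tool_pos: [0.4538, 0.2299, 0.0393]
tool_rot: [-179.9, 0.1, 2.6]
force: [1.5, -0.1, -2.7]
grip_width: 0.058
grasp_force: 30.0
time_s: 16.23
tool_pos: [0.5552, 0.0234, 0.0388]
tool_rot: [180.0, 0.1, 2.2]
force: [0.8, 1.3, -3.0]
grip_width: 0.0578
grasp_force: 30.0
time_s: 16.85
tool_pos: [0.6129, -0.0951, 0.005]
tool_rot: [-179.9, 0.3, 2.2]
force: [-0.1, 1.2, -2.9]
grip_width: 0.0578
grasp_force: 30.0
at [612.9 -95.1   5. ] [-179.89    0.33    2.19] t 16.85 | turn z -0.0 shift [0.04   0.005  0.2375]
```

```bash
python3 -m creep '{"translation":[[0,0,0.12],[0,0,0.04],[0,0,0],[0,0,0]],"turn":[[0,0,0],[0,0,0],[0,0,0],[0,0,0]],"grip":[0,0,0,0]}'; python3 -c "
from h import *
go(616.1,-95.4,-14,2.2)"
```

```text
time_s: 17.35
tool_pos: [0.616, -0.0956, -0.0046]
tool_rot: [180.0, -0.0, 2.2]
force: [-0.7, 0.9, -1.8]
grip_width: 0.0579
grasp_force: 30.0
at [616.  -95.6  -4.6] [ 1.7998e+02 -4.0000e-02  2.2200e+00] t 17.35 | turn z 0.0001 shift [ 0.00125 -0.0025   0.1175 ]
```

```bash
python3 -m creep '{"translation":[[0,0,0.06],[0,0,0.05],[0,0,0.01],[0,0,0]],"turn":[[0,0,0],[0,0,0],[0,0,0],[0,0,0]],"grip":[0,0,0,0]}'; python3 -m creep '{"translation":[[0,0,0],[0,0,0],[0,0,-0.4],[0,0,-0.6],[0,0,-0.2]],"turn":[[0,0,0],[0,0,0],[0,0,0],[0,0,0],[0,0,0]],"grip":[1,1,1,1,1]}';python3 -c "
from h import *
go(460.5,-85.5,60,2.2)"
```

```text
time_s: 17.85
tool_pos: [0.6157, -0.0959, -0.014]
tool_rot: [180.0, 0.0, 2.2]
force: [-2.9, -0.1, 4.5]
grip_width: 0.0578
grasp_force: 30.0
time_s: 18.48
tool_pos: [0.6181, -0.0958, 0.0846]
tool_rot: [179.9, -0.3, 2.2]
force: [0.2, -0.0, -0.2]
grip_width: 0.0864
grasp_force: 0.0
at [618.1 -95.8  84.6] [179.93  -0.31   2.2 ] t 18.475 | turn z 0.0 shift [-1.9625 -0.205   0.3075]
```

```bash
python3 -m creep '{"translation":[[-0.49,-0.05,0],[-0.49,-0.05,0],[-0.49,-0.05,0],[-0.49,-0.05,0.2],[0,0,0]],"turn":[[0,0,0],[0,0,0],[0,0,0],[0,0,0],[0,0,0]],"grip":[1,1,1,1,1]}' 15
python3 - <<'E'
from h import *
go(460.3,-85.5,-30,2.2)
for n in("side","top"):
    c=cam(n); P=cloud(c); q=proj(c,[.635,-.094,.02])[0].astype(int)
    f=cv2.resize(c["frame"][q[1]-35:q[1]+35,q[0]-35:q[0]+35],(400,400),interpolation=cv2.INTER_CUBIC); im=f if n=="side" else np.hstack([im,f])
    m=(abs(P[...,2]-.044)<.0055)&(np.hypot(P[...,0]-.62,P[...,1]+.095)<.07); b=max(blobs(m,5),key=lambda b:b[1][4])[0]; r=cv2.minAreaRect((P[b][:,:2]*1000).astype(np.float32)); print(n,np.round([*r[0],*r[1],r[2]],1))
cv2.imwrite("pics/s7.png",im[:,:,::-1])
E
```

```text
time_s: 19.1
tool_pos: [0.4539, -0.086, 0.0631]
tool_rot: [180.0, 0.3, 2.1]
force: [1.3, -0.3, 0.4]
grip_width: 0.0872
grasp_force: 0.0
at [453.9 -86.   63.1] [179.97   0.31   2.14] t 19.1 | turn z -0.0003 shift [ 0.08125 -0.00375  1.16375]
side [614.6 -99.2  60.4  65.7  89.5]
top [615.9 -93.9  68.1  57.2   4.7]
```

View pics/s7.png

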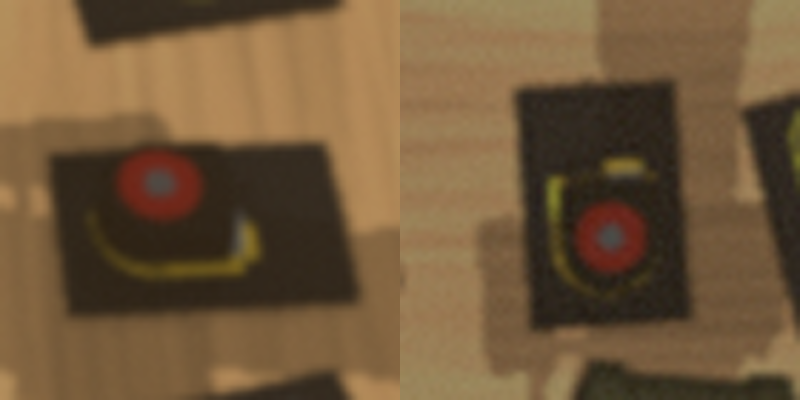

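The measure lies in its D with the hook over the tab. The roll is next.

```bash
python3 -m creep '{"translation":[[0,0,0.3],[0,0,0.3],[0,0,0.2],[0,0,0.1],[0,0,0]],"turn":[[0,0,0],[0,0,0],[0,0,0],[0,0,0],[0,0,0]],"grip":[1,1,1,1,1]}' 15; python3 -c "
from h import *
go(460.3,-85.5,-30,2.2)"
```

```text
time_s: 19.82
tool_pos: [0.4586, -0.0857, -0.0069]
tool_rot: [-180.0, 0.0, 2.2]
force: [-0.0, -0.3, -0.4]
grip_width: 0.0866
grasp_force: 0.0
at [458.6 -85.7  -6.9] [-1.7997e+02  2.0000e-02  2.2100e+00] t 19.825 | turn z 0.0001 shift [ 0.02125 -0.00125  0.28875]
```

```bash
python3 -m creep '{"translation":[[0.02,0,0.15],[0,0,0.1],[0,0,0.04],[0,0,0],[0,0,0]],"turn":[[0,0,0],[0,0,0],[0,0,0],[0,0,0],[0,0,0]],"grip":[1,1,1,0,0]}' 15; python3 -m creep '{"translation":[[0,0,0],[0,0,0],[0,0,0],[0,0,0]],"turn":[[0,0,0],[0,0,0],[0,0,0],[0,0,0]],"grip":[0,0,0,0]}'; python3 -c "
from h import *
go(651.6,94.7,0,2.2)"
```

```text
time_s: 20.45
tool_pos: [0.4602, -0.0858, -0.0297]
tool_rot: [180.0, -0.0, 2.2]
force: [-0.1, 0.6, -0.1]
grip_width: 0.0744
grasp_force: 0.0
time_s: 20.95
tool_pos: [0.4602, -0.0859, -0.0296]
tool_rot: [180.0, -0.0, 2.2]
force: [-0.4, -0.8, 1.6]
grip_width: 0.0588
grasp_force: 15.0
at [460.2 -85.9 -29.6] [ 1.7998e+02 -2.0000e-02  2.2000e+00] t 20.95 | turn z -0.0 shift [ 2.4775  -2.16375 -0.37   ]
```

```bash
python3 -m creep '{"translation":[[0,0,-0.35],[0,0,-0.4],[0.413,-0.361,0],[0.413,-0.361,0],[0.413,-0.361,0]],"turn":[[0,0,0],[0,0,0],[0,0,0],[0,0,0],[0,0,0]],"grip":[0,0,0,0,0]}'; python3 -m creep '{"translation":[[0.413,-0.361,0],[0.413,-0.361,0],[0.413,-0.361,0.2],[0,0,0.2],[0,0,0]],"turn":[[0,0,0],[0,0,0],[0,0,0],[0,0,0],[0,0,0]],"grip":[0,0,0,0,0]}';  python3 -m creep '{"translation":[[0,0,0.1],[0,0,0],[0,0,0]],"turn":[[0,0,0],[0,0,0],[0,0,0]],"grip":[0,0,0]}'; python3 -c "
from h import *
go(651.6,94.7,-19.3,2.2)"
```

```text
time_s: 21.58
tool_pos: [0.5565, 0.0052, 0.03]
tool_rot: [180.0, 0.0, 2.1]
force: [0.1, -0.5, -0.4]
grip_width: 0.0588
grasp_force: 15.1
time_s: 22.2
tool_pos: [0.6491, 0.0941, -0.0044]
tool_rot: [179.9, 0.3, 2.2]
force: [0.0, -0.2, -0.3]
grip_width: 0.0589
grasp_force: 15.1
time_s: 22.58
tool_pos: [0.6517, 0.0943, -0.0093]
tool_rot: [180.0, -0.0, 2.2]
force: [0.2, -0.6, -0.4]
grip_width: 0.0586
grasp_force: 15.1
at [651.7  94.3  -9.3] [ 1.7998e+02 -5.0000e-02  2.1500e+00] t 22.575 | turn z -0.0003 shift [-0.00125 -0.005    0.125  ]
```

```bash
python3 -m creep '{"translation":[[0,0,0.06],[0,0,0.05],[0,0,0.015],[0,0,0]],"turn":[[0,0,0],[0,0,0],[0,0,0],[0,0,0]],"grip":[0,0,0,0]}'; python3 -m creep '{"translation":[[0,0,0],[0,0,0],[0,0,-0.4],[0,0,-0.6],[0,0,-0.2]],"turn":[[0,0,0],[0,0,0],[0,0,0],[0,0,0],[0,0,0]],"grip":[1,1,1,1,1]}';python3 -c "
from h import *
go(452,107,60,3)"
```

```text
time_s: 23.08
tool_pos: [0.6513, 0.0949, -0.0195]
tool_rot: [180.0, 0.0, 2.2]
force: [-2.0, -0.6, 3.5]
grip_width: 0.0586
grasp_force: 15.0
time_s: 23.7
tool_pos: [0.6536, 0.0958, 0.0795]
tool_rot: [-180.0, -0.3, 2.2]
force: [0.2, 0.5, 0.1]
grip_width: 0.0865
grasp_force: 0.0
at [653.6  95.8  79.5] [-179.96   -0.31    2.2 ] t 23.7 | turn z -0.0044 shift [-2.50875 -0.2725   0.24375]
```

```bash
python3 -m creep '{"translation":[[-0.5,-0.054,0],[-0.5,-0.054,0],[-0.5,-0.054,0],[-0.5,-0.054,0.1],[-0.5,-0.054,0.1]],"turn":[[0,0,-0.0044],[0,0,0],[0,0,0],[0,0,0],[0,0,0]],"grip":[1,1,1,1,1]}' 25; python3 -m creep '{"translation":[[0,0,0],[0,0,0],[0,0,0.3]],"turn":[[0,0,0],[0,0,0],[0,0,0]],"grip":[1,0.6,0.6]}'
python3 - <<'E'
from h import *
go(452,107,-31,3)
for n in("side","top"):
    c=cam(n); P=cloud(c); q=proj(c,[.65,.095,.02])[0].astype(int)
    f=cv2.resize(c["frame"][q[1]-35:q[1]+35,q[0]-35:q[0]+35],(400,400),interpolation=cv2.INTER_CUBIC); im=f if n=="side" else np.hstack([im,f])
    m=(abs(P[...,2]-.034)<.005)&(np.hypot(P[...,0]-.65,P[...,1]-.095)<.07); b=max(blobs(m,5),key=lambda b:b[1][4])[0]; r=cv2.minAreaRect((P[b][:,:2]*1000).astype(np.float32)); print(n,np.round([*r[0],*r[1],r[2]],1))
cv2.imwrite("pics/s8.png",im[:,:,::-1])
E
```

```text
time_s: 24.32
tool_pos: [0.449, 0.1067, 0.0593]
tool_rot: [180.0, 0.0, 3.0]
force: [-0.6, 0.9, -0.2]
grip_width: 0.0872
grasp_force: 0.0
time_s: 24.7
tool_pos: [0.454, 0.1071, 0.0376]
tool_rot: [-180.0, -0.3, 2.9]
force: [0.4, -0.5, -1.2]
grip_width: 0.0746
grasp_force: 0.0
at [454.  107.1  37.6] [-179.96   -0.31    2.94] t 24.7 | turn z -0.0003 shift [-0.025   -0.00125  0.8575 ]
side [650.1  90.   57.8  58.7  84.7]
top [652.3  96.5  59.3  56.4  43.4]
```

View pics/s8.png

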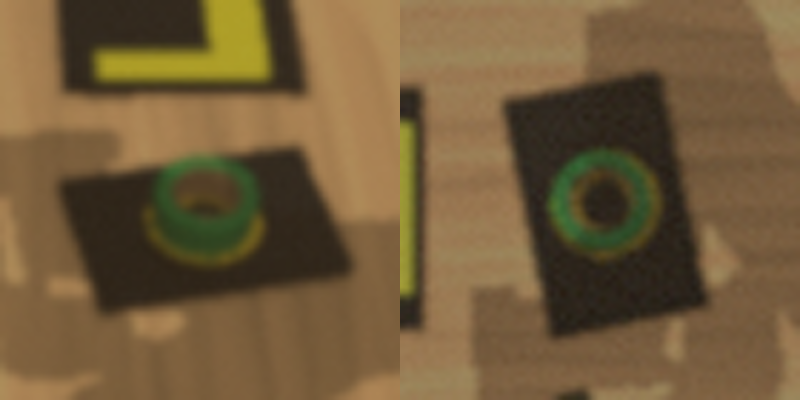

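The roll is centred on its ring. The square is last.

```bash
python3 -m creep '{"translation":[[0,0,0.3],[0,0,0.3],[0,0,0.1],[0,0,0],[0,0,0]],"turn":[[0,0,0],[0,0,0],[0,0,0],[0,0,0],[0,0,0]],"grip":[0.6,0.6,0.6,0.6,0.6]}' 25
python3 - <<'E'
from h import *
go(452,107,-33,3)
c=cam("side"); P=cloud(c); m=(np.hypot(P[...,0]-.47,P[...,1]-.107)<.09)&(abs(P[...,2]-.02)<.006); b=max(blobs(m,5),key=lambda b:b[1][4])[0]; r=cv2.minAreaRect((P[b][:,:2]*1000).astype(np.float32)); print(np.round([*r[0],*r[1],r[2]],1))
E
```

```text
time_s: 25.42
tool_pos: [0.4517, 0.1069, -0.0189]
tool_rot: [-180.0, -0.1, 3.0]
force: [1.1, 0.9, -0.3]
grip_width: 0.0522
grasp_force: 0.0
at [451.7 106.9 -18.9] [-1.7999e+02 -9.0000e-02  2.9900e+00] t 25.425 | turn z -0.0001 shift [ 0.00375 -0.       0.17625]
[505.8 104.5  20.   13.   76.5]
```

```bash
python3 -m creep '{"translation":[[0,0,0.1],[0,0,0.07],[0,0,0],[0,0,0],[0,0,0]],"turn":[[0,0,0],[0,0,0],[0,0,0],[0,0,0],[0,0,0]],"grip":[0.6,0.6,0,0,0]}' 25; python3 -m creep '{"translation":[[0,0,0],[0,0,0],[0,0,0],[0,0,0]],"turn":[[0,0,0],[0,0,0],[0,0,0],[0,0,0]],"grip":[0,0,0,0]}'; python3 -c "
from h import *
go(641.8,224.7,0,-1.2)"
```

```text
time_s: 26.1
tool_pos: [0.4508, 0.1067, -0.0333]
tool_rot: [180.0, -0.0, 3.0]
force: [0.8, 0.3, 0.5]
grip_width: 0.0299
grasp_force: 0.0
time_s: 26.6
tool_pos: [0.4507, 0.1065, -0.0334]
tool_rot: [180.0, -0.0, 3.0]
force: [-0.2, 0.7, 1.7]
grip_width: 0.0179
grasp_force: 25.0
at [450.7 106.5 -33.4] [179.98  -0.     2.98] t 26.6 | turn z 0.0232 shift [ 2.3575  -1.52625 -0.4175 ]
```

```bash
python3 -m creep '{"translation":[[0,0,-0.35],[0,0,-0.4],[0,0,0],[0.468,-0.305,0],[0.468,-0.305,0]],"turn":[[0,0,0],[0,0,0],[0,0,0.0232],[0,0,0],[0,0,0]],"grip":[0,0,0,0,0]}'; python3 -m creep '{"translation":[[0.468,-0.305,0],[0.468,-0.305,0],[0.468,-0.305,0],[0,0,0.3],[0,0,0.15]],"turn":[[0,0,0],[0,0,0],[0,0,0],[0,0,0],[0,0,0]],"grip":[0,0,0,0,0]}'; python3 -m creep '{"translation":[[0,0,0],[0,0,0]],"turn":[[0,0,0],[0,0,0]],"grip":[0,0]}'
python3 - <<'E'
from h import *
go(640.5,224.7,-23.2,-1.2)
for n in("side","top"):
    c=cam(n); q=proj(c,[.65,.255,.02])[0].astype(int)
    f=cv2.resize(c["frame"][q[1]-35:q[1]+35,q[0]-35:q[0]+35],(400,400),interpolation=cv2.INTER_CUBIC); im=f if n=="side" else np.hstack([im,f])
cv2.imwrite("pics/s9.png",im[:,:,::-1])
E
```

```text
time_s: 27.22
tool_pos: [0.5274, 0.1539, 0.0264]
tool_rot: [180.0, -0.0, -1.3]
force: [-0.1, -0.5, -0.6]
grip_width: 0.0178
grasp_force: 25.0
time_s: 27.85
tool_pos: [0.6388, 0.2246, -0.012]
tool_rot: [179.9, 0.2, -1.2]
force: [-0.7, -0.0, -1.8]
grip_width: 0.018
grasp_force: 25.0
time_s: 28.1
tool_pos: [0.6406, 0.2245, -0.0087]
tool_rot: [-180.0, -0.1, -1.2]
force: [0.6, -0.1, -1.1]
grip_width: 0.018
grasp_force: 25.0
at [640.6 224.5  -8.7] [-1.80e+02 -5.00e-02 -1.21e+00] t 28.1 | turn z -0.0 shift [-0.00125 -0.0025   0.18125]
```

View pics/s9.png

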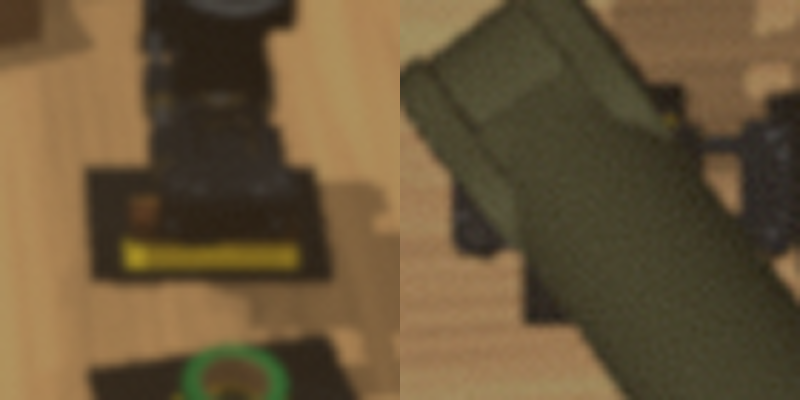

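The square hangs aligned above its yellow bar. I'll lower, release and retreat.

```bash
python3 -m creep '{"translation":[[0,0,0.08],[0,0,0.07],[0,0,0.035],[0,0,0]],"turn":[[0,0,0],[0,0,0],[0,0,0],[0,0,0]],"grip":[0,0,0,0]}'; python3 -m creep '{"translation":[[0,0,0],[0,0,0],[0,0,-0.2],[0,0,-0.6],[0,0,-0.6]],"turn":[[0,0,0],[0,0,0],[0,0,0],[0,0,0],[0,0,0]],"grip":[0.5,0.5,0.5,0.5,0.5]}'; python3 -m creep '{"translation":[[-0.3,0.5,0],[-0.4,0.6,0],[-0.4,0.6,0],[-0.4,0.6,0],[-0.4,0.6,0]],"turn":[[0,0,0],[0,0,0],[0,0,0],[0,0,0],[0,0,0]],"grip":[0.5,0.5,0.5,0.5,0.5]}'; python3 -m creep '{"translation":[[-0.2,0.6,0],[0,0,0],[0,0,0]],"turn":[[0,0,0],[0,0,0],[0,0,0]],"grip":[0.5,0.5,0.5]}'
python3 - <<'E'
from h import *
for n in("side","top"):
    c=cam(n); P=cloud(c); q=proj(c,[.65,.255,.02])[0].astype(int)
    f=cv2.resize(c["frame"][q[1]-35:q[1]+35,q[0]-35:q[0]+35],(400,400),interpolation=cv2.INTER_CUBIC); im=f if n=="side" else np.hstack([im,f])
    m=(abs(P[...,2]-.032)<.005)&(np.hypot(P[...,0]-.65,P[...,1]-.225)<.07); b=max(blobs(m,5),key=lambda b:b[1][4])[0]; r=cv2.minAreaRect((P[b][:,:2]*1000).astype(np.float32)); print(n,np.round([*r[0],*r[1],r[2]],1))
cv2.imwrite("pics/s10.png",im[:,:,::-1])
E
```

```text
time_s: 28.7
tool_pos: [0.6401, 0.2245, -0.0233]
tool_rot: [179.9, 0.0, -1.2]
force: [-4.4, -1.9, 6.5]
grip_width: 0.0177
grasp_force: 25.0
time_s: 29.32
tool_pos: [0.6403, 0.225, 0.0897]
tool_rot: [-180.0, -0.0, -1.2]
force: [0.2, 0.5, 0.4]
grip_width: 0.0433
grasp_force: 0.0
time_s: 29.95
tool_pos: [0.4829, -0.0053, 0.0888]
tool_rot: [180.0, -0.1, -1.2]
force: [-0.3, -0.7, -0.1]
grip_width: 0.0439
grasp_force: 0.0
time_s: 30.32
tool_pos: [0.4674, -0.051, 0.0887]
tool_rot: [180.0, -0.1, -1.2]
force: [0.7, -0.3, -0.4]
grip_width: 0.0434
grasp_force: 0.0
side [650.6 222.6  26.   98.7  89. ]
top [650.2 222.4  17.4  97.8  88.7]
```

View pics/s10.png

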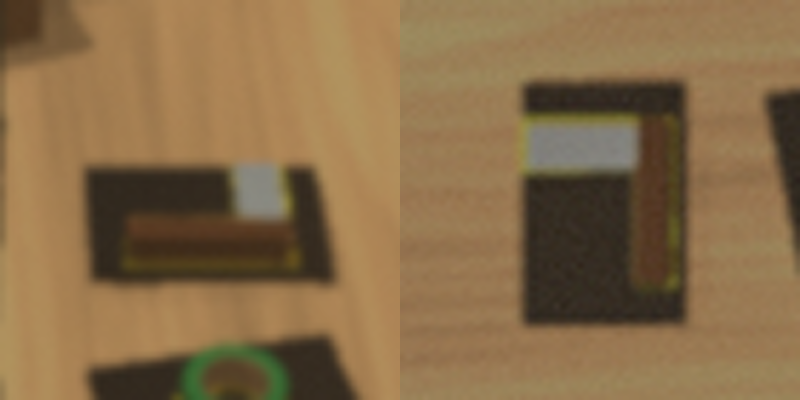

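The square lies within its L with a rim all round. All four are placed and the arm is clear, so I'll hand in.

```bash
python3 -c "
from cell import env
print(env.sign_off())"
```

```text
the job is handed in; nothing more can be done
None
```

The block plane, tape measure, roll of green tape and try square each lie on their own yellow shape and are let go; I never went near the mallet or the glue bottle, and the job was handed in at about 30 s.

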